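# Sort the clamp jig's spares into their trays

## Robot

A 6-joint arm with a two-finger parallel gripper is mounted at the origin on a cart in front of the work surface, level with it; the furniture and walls round the work are solid. World frame = base frame: x ahead of the robot, y to its left, z up, the work surface at z = 0. Lengths are in m, angles in degrees, forces in N, time in s.
With the tool pointing down it reaches from about 0.3 to 0.75 m from the base axis. Payload 8.5 kg.
Tool frame: the origin (TCP) lies midway between the tips of the shut fingers; the grasp point (between the pads) lies 19 mm behind it (env.grip_depth is the distance from the TCP to the grasp point, in m); y points along the fingers, x is the direction in which the jaws open and shut, and the axes are right-handed (so a half turn about y gives the same grasp; the last joint's range is limited). The gripper opens to 85 mm and grips with 20 to 120 N. Pads are 22 mm wide; open, the fingers measure 114 mm over their backs; the gripper's body (76 mm by 85 mm) begins 54 mm behind the grasp point. The pads swing forward as they close: fully open they stand 13 mm farther back than shut.
Start: joints at [61.805, 21.807, 74.336, -0, 83.858, -12.336], TCP at [0.15, 0.529, 0.231] pointing down, gripper open.
Joint ranges: [-178.18, 178.18], [-50.72, 133.34], [12.68, 142.11], [-81.47, 261.47], [9.98, 163.14], [-165.26, 165.26]. Speed limits (degrees/s): [136.94, 136.94, 180, 180, 180, 180].

## Interface

Orientations are given as a 3x3 rotation matrix whose columns are the frame's x, y, z axes.
In Python, from rig import env gives the robot as it stands.
- The arm moves only by the shell command python3 -m inch 'ROWS' [FORCE]. ROWS is JSON, a list that holds one entry, the list of rows, each a list of 7 numbers: the gripper command: -1 is shut, 1 is fully open, values between are in proportion, then the shift along the world's x, y, z in cm, then the turn, a rotation vector about the world's x, y, z in degrees. In form: [[[grip, dx, dy, dz, rx, ry, rz], ...]]. A call has 1 to 20 rows; each row is the pose to reach, as a shift and turn from the pose commanded when the call began; what a row does not reach only later rows make up. A row lasts 1/8 s, in which the tool goes at most 62.5 mm and 10.7 degrees, less where a joint would pass 70% of its speed; a pose out of reach is approached as far as the arm can. A call with a gripper value outside its range is refused whole. The fingers move at their own pace and stop on an object; FORCE is the grip in N (left out, the last holds). Time passes only in rows, so rows that repeat a pose let the fingers close. It gives the time, the measured TCP pose, the force and the opening at its end, in the units of the state.
- env.observe(): the state, without advancing time (a new reading comes with each control period).
- env.get_image(name): name is "scene" or "side" or "wrist"; returns a dict with "frame" (480x640x3 uint8, red, green, blue), "mtx" (3x3 intrinsics, pixels), "distortion" ([k1, k2, p1, p2, k3] as OpenCV has them; the pictures are not rectified), "rvec" (rotation vector, rad) and "tvec" (3), from world to camera coordinates, as OpenCV has them. Camera axes: x right, y down, z forward; pixel columns grow to the right and rows downward; lengths in m; the calibration is good to about 2 mm. A picture is of the moment at which its call begins. There is no depth.
- env.close_job(): hands the job in, once; it reports no verdict.
The state is a dict: "time_s": time; "q": joint angles; "qvel": joint speeds; "joint_efforts": joint torques, N m; "position": TCP position; "tool_rot": TCP orientation; "ft_force": force on the tool from outside, world axes, zero at the start; "wrist_torque": the same for the moment, N m; "grip_width": finger opening in m.
Only numpy, scipy, OpenCV 4.12 (cv2) and the standard library are available. Lean on these libraries where they do the work, as an engineer would, in place of code of your own. Each camera call takes 0.05 s, during which the arm holds its last target.

## Task

Sort the clamp jig's spares from the bench into their trays. The three white spacer blocks each get a bay of the three-bay tray in order of height, the tallest in the bay next to the pull loop and the flattest in the bay farthest from it, lying flat on the bay floor the way up they are now; the black star knob goes flat into the round dish and the small push-in fitting into the square tray. Leave the folding magnifier, the round tally counter and everything else where they are.

Things in the scene. Friction and masses are not known exactly. Their poses are not given: they have to be found in the camera images.
- tall_block: white machined spacer block, a 30 x 30 mm square from above, 30 mm tall, small hole in its top; loose, resting on the table; its origin is the centre of its underside and z points up
- medium_block: white machined spacer block, 25 mm along its x, 40 mm along its y, 18 mm tall, small hole in its top; loose, resting on the table; its origin is the centre of its underside and z points up
- flat_block: white machined spacer block, 20 mm along its x, 50 mm along its y, 12 mm tall, small hole in its top; loose, resting on the table; its origin is the centre of its underside and z points up
- star_knob: black five-lobed clamp knob, 40 mm across, 22 mm tall; loose, resting on the table; its origin is the centre of its underside and z points up
- push_fitting: small brass-coloured pneumatic push-in fitting with a blue collar, lying down: 16 mm along its x, 38 mm along its y (its long axis; the solid part runs from y = -19 to +15 mm), 14 mm tall; loose, resting on the table; its origin is the centre of its underside and z points up
- bay_tray: low grey open tray of three square bays in a row, fixed; 220 mm along x, 76 along y, 12 high; walls and dividers 4 mm, floor 3 mm. Bays 68 x 68 mm inside, centres at x = +72, 0, -72 mm, y = 0. A pull loop of 8 mm bar juts 24 mm from the +x end (next to the +72 bay). Origin: centre of underside, z up. Near it: clamp jig, upright red handle 165 mm high, and a sheet pile 120 mm high: carry over them
- square_tray: low grey open square tray, 84 x 84 mm outside, 76 x 76 mm inside, 12 mm high, floor 4 mm thick, no dividers; sides along its x and y. Fixed to the table; origin at the centre of the underside, z up
- round_dish: low grey open round dish, 96 mm across at the rim, about 82 mm inside at the floor, 12 mm high, floor 4 mm thick. Fixed to the table; origin at the centre of the underside, z up
- loupe: bystander, to be left alone: black folding magnifier (linen tester), 40 x 40 mm from above, 42 mm tall with a round lens in its top plate; loose, resting on the table; its origin is the centre of its underside and z points up
- tally_counter: bystander, to be left alone: round white and grey hand tally counter, 52 x 46 mm from above, 21 mm tall; loose, resting on the table; its origin is the centre of its underside and z points up
Things that resemble listed ones, but are neither listed nor needed, are in the scene too. What is shaped like the tall_block but pink or purple is not meant.

How it is judged (in metres and radians):
At the end, for the whole second after the job is handed in: Tall block in the bay next to the loop, medium in the middle, flat in the far bay (within 26 mm of the bay centre each way, flat on the floor within 4 mm, tilt under 0.12 rad); star knob flat in the round dish within 30 mm of its centre; fitting in the square tray within 34 mm each way; all at rest (x of tall_block in the frame of bay_tray between 0.046 and 0.098 m and y of tall_block in the frame of bay_tray between -0.026 and 0.026 m and z of tall_block in the frame of bay_tray between -0.001 and 0.007 m and angle between each of tall_block, medium_block, flat_block's own z axis and vertical below 0.12 rad and linear speed of each of tall_block, medium_block, flat_block, star_knob, push_fitting below 0.03 m/s and x of medium_block in the frame of bay_tray between -0.026 and 0.026 m and y of medium_block in the frame of bay_tray between -0.026 and 0.026 m and z of medium_block in the frame of bay_tray between -0.001 and 0.007 m and x of flat_block in the frame of bay_tray between -0.098 and -0.046 m and y of flat_block in the frame of bay_tray between -0.026 and 0.026 m and z of flat_block in the frame of bay_tray between -0.001 and 0.007 m and horizontal distance between star_knob and round_dish below 0.03 m and z of star_knob in the frame of round_dish between -0.001 and 0.009 m and x of push_fitting in the frame of square_tray between -0.034 and 0.034 m and y of push_fitting in the frame of square_tray between -0.034 and 0.034 m and z of push_fitting in the frame of square_tray between -0.002 and 0.022 m); the robot touches nothing.
It fails at once if the folding magnifier was moved by more than 20 mm (distance of loupe from where it was at the start of the episode above 0.02 m).
It fails at once if the tally counter was moved by more than 20 mm (distance of tally_counter from where it was at the start of the episode above 0.02 m).
It also fails if it takes over 128 s, if anything falls off the work surface, if the arm or the gripper's body presses on something with over 40 N, if the wrist force passes 120 N, or if a joint passes its speed limit or range.

## Working session

There is one attempt and no reset: what is moved stays moved. The work goes in short steps, Python scripts to look and compute and a shell command to move; the robot and the scene stay as the last step left them, time stands still between calls to the robot, and variables do not carry over. Pictures are saved under pics/ and viewed, and the job is handed in when it is done.

```bash
ls; mkdir -p pics; python3 - <<'E'
from rig import env
import cv2
for n in ("scene","side","wrist"):
    d=env.get_image(n); cv2.imwrite(f"pics/{n}0.png",d["frame"][:,:,::-1]); print(n,d["mtx"].tolist(),d["distortion"],d["rvec"],d["tvec"])
print(env.observe(), env.grip_depth)
E
```

```text
pics
scene [[465.605979706262, 0.0, 313.4712450031779], [0.0, 465.605979706262, 234.1389238072171], [0.0, 0.0, 1.0]] [-0.09161929  0.          0.          0.          0.        ] [ 2.10496853 -1.33918108  0.47177495] [-0.30917026  0.34680012  0.78363846]
side [[491.694316872998, 0.0, 310.40999473387063], [0.0, 491.694316872998, 243.7813660250459], [0.0, 0.0, 1.0]] [0.01494121 0.         0.         0.         0.        ] [ 2.12249265  0.06654152 -0.00830392] [-0.52746749 -0.04480659  1.4236706 ]
wrist [[361.54602703531253, 0.0, 321.0411359726496], [0.0, 361.54602703531253, 244.3578726424787], [0.0, 0.0, 1.0]] [0.01924546 0.         0.         0.         0.        ] [-2.3088438  -1.74544624 -0.25828546] [-0.54924337 -0.03684441  0.37880064]
{'time_s': 0.15, 'q': array([ 6.18030217e+01,  2.18345048e+01,  7.43701761e+01,  3.02391067e-03,
        8.38562368e+01, -1.23360047e+01]), 'qvel': array([-0.03842885, -0.16004003, -0.21054206,  0.03978615,  0.04616677,
       -0.12306399]), 'joint_efforts': array([ 2.27654957e-03, -4.48631144e+01, -2.31347787e+01, -1.82047720e-04,
        3.76953263e-03,  1.43733490e-05]), 'position': array([0.1502145 , 0.52888793, 0.23085837]), 'tool_rot': array([[ 2.73309253e-01, -5.48619522e-04, -9.61926063e-01],
       [ 9.61925671e-01, -9.12245439e-04,  2.73309662e-01],
       [-1.02745568e-03, -9.99999433e-01,  2.78406082e-04]]), 'ft_force': array([ 0.08162121,  1.31928714, -0.61432531]), 'wrist_torque': array([-0.06644664, -0.0230195 , -0.00444375]), 'grip_width': 0.08578081273229429} 0.0187
```

View pics/scene0.png

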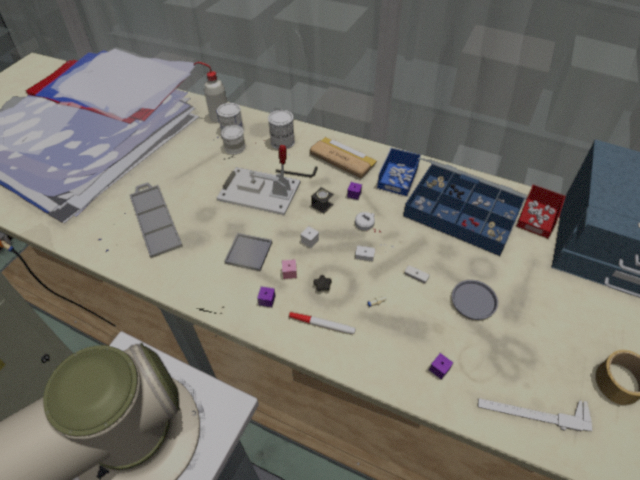

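View pics/side0.png

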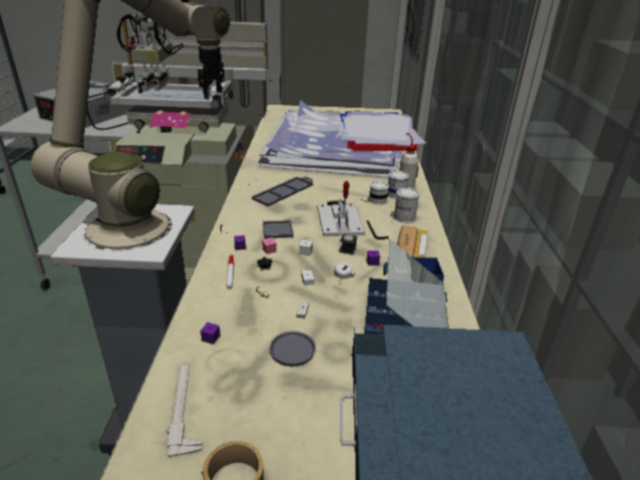

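View pics/wrist0.png

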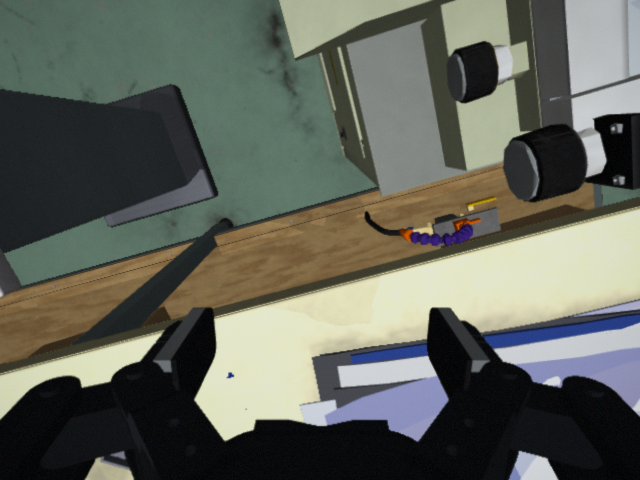

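```bash
cat > h.py <<'E'
import numpy as np, cv2
from rig import env
def w2p(d,P):
    return cv2.projectPoints(np.array(P,float).reshape(-1,3),d["rvec"],d["tvec"],d["mtx"],d["distortion"])[0].reshape(-1,2)
def p2w(d,uv,z):
    uv=np.array(uv,float).reshape(-1,1,2); n=cv2.undistortPoints(uv,d["mtx"],d["distortion"]).reshape(-1,2)
    R=cv2.Rodrigues(d["rvec"])[0]; c=-R.T@d["tvec"].ravel()
    r=np.c_[n,np.ones(len(n))]@R
    z=np.broadcast_to(z,len(n))
    return c+r*((z-c[2])/r[:,2])[:,None]
def crop(f,x0,y0,x1,y1,s,out,step=10):
    c=cv2.resize(f[y0:y1,x0:x1,::-1],None,fx=s,fy=s,interpolation=cv2.INTER_CUBIC)
    for x in range(-(-x0//step)*step,x1,step):
        cv2.line(c,((x-x0)*s,0),((x-x0)*s,4),(0,0,255),1); cv2.putText(c,str(x),((x-x0)*s,14),0,.33,(0,0,255),1)
    for y in range(-(-y0//step)*step,y1,step):
        cv2.line(c,(0,(y-y0)*s),(4,(y-y0)*s),(0,0,255),1); cv2.putText(c,str(y),(5,(y-y0)*s+4),0,.33,(0,0,255),1)
    cv2.imwrite(out,c)
E
python3 - <<'E'
from h import *
d=env.get_image("scene"); f=d["frame"]
crop(f,280,180,440,300,5,"pics/c1.png")
crop(f,120,170,280,290,5,"pics/c2.png")
crop(f,280,225,440,345,5,"pics/c3.png")
crop(f,400,260,520,340,6,"pics/c4.png")
E
```

```text
(no output)
```

View pics/c1.png

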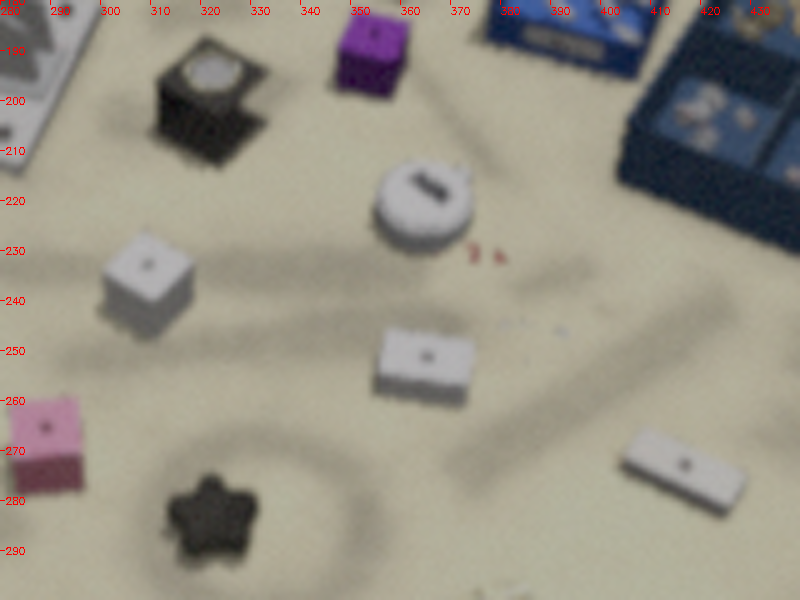

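View pics/c2.png

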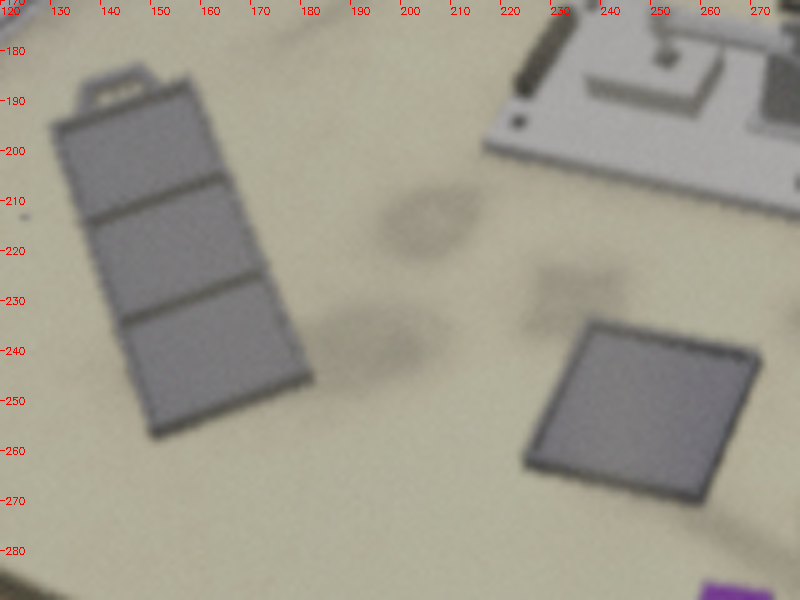

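View pics/c3.png

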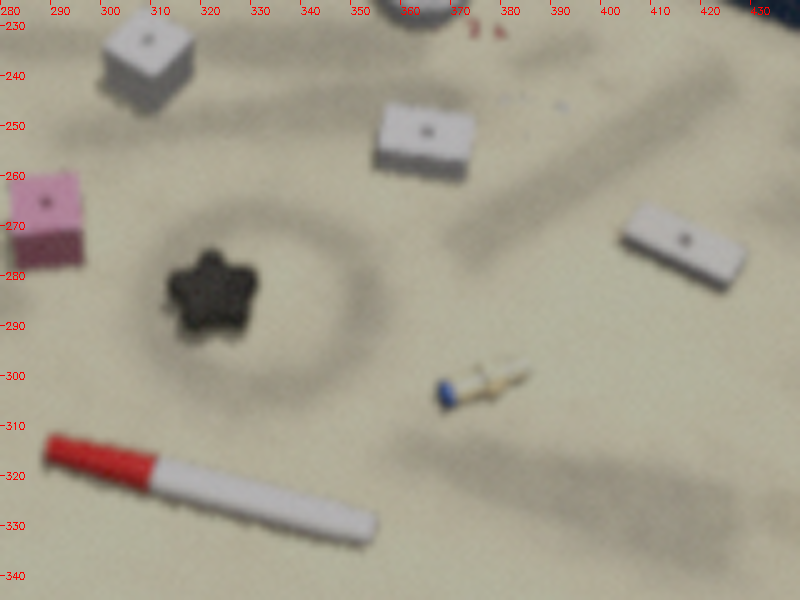

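View pics/c4.png

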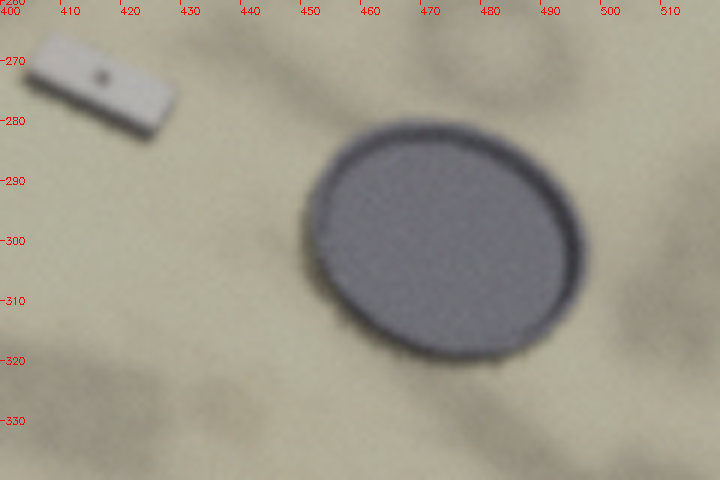

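```bash
python3 - <<'E'
from h import *
np.set_printoptions(precision=4,suppress=True)
d=env.get_image("scene")
def rect(n,c,z):
    P=p2w(d,c,z)[:,:2]; e=np.roll(P,-1,0)-P
    print(n,"c",P.mean(0),"len",np.linalg.norm(e,axis=1),"ang",np.degrees(np.arctan2(e[:,1],e[:,0])))
rect("tall",[(300.5,233),(308,226.5),(318.5,233),(309.5,240)],.03)
rect("med",[(357,245.5),(375,248),(373.5,257),(355.5,254.5)],.018)
rect("flat",[(408,265.5),(429,275.5),(424.5,282),(404,272)],.012)
rect("sq",[(237,234),(271,241),(260,270),(225,262)],.012)
rect("bay",[(130,195),(157,185.5),(182.5,245),(150.5,257)],.012)
for n,p,z in [("tallhole",(309.5,233),.03),("medhole",(365.5,251.5),.018),("flathole",(417,273),.012),("star",(321.5,283.5),.018),("fitblue",(366.5,304),.007),("fittip",(385,299),.007),("dish",(474.5,300),.012),("loop1",(136,189),.006),("loop2",(148,183),.006),("loupe",(321,194),.042),("count",(364,219),.02),("jighandle",(283,148),.165)]:
    P=p2w(d,p,z)[0]; print(n,P, np.hypot(P[0],P[1]))
E
```

```text
tall c [ 0.516  -0.0868] len [0.0252 0.0306 0.0282 0.0288] ang [ -15.5899 -104.4204  160.4935   69.8832]
med c [ 0.5291 -0.216 ] len [0.0398 0.0254 0.0392 0.0255] ang [ -75.6383 -166.7186  104.5285   14.6884]
flat c [ 0.5221 -0.3351] len [0.0491 0.0203 0.0477 0.0201] ang [-97.8082 169.1162  81.9001  -6.8387]
sq c [0.4258 0.0196] len [0.0822 0.0824 0.0813 0.0817] ang [ -79.9941 -167.8008   99.5305   12.8567]
bay c [0.4168 0.2754] len [0.0704 0.2217 0.0744 0.2206] ang [ -36.959  -126.9157  142.2042   52.0461]
tallhole [ 0.5165 -0.0874  0.03  ] 0.5238876707568135
medhole [ 0.5286 -0.2168  0.018 ] 0.5713639434736857
flathole [ 0.5245 -0.3359  0.012 ] 0.622838120549731
star [ 0.4123 -0.165   0.018 ] 0.44404186518888583
fitblue [ 0.4116 -0.2656  0.007 ] 0.4898578115269442
fittip [ 0.4384 -0.2956  0.007 ] 0.528776503838936
dish [ 0.5082 -0.4635  0.012 ] 0.6878414594611727
loop1 [0.4837 0.3902 0.006 ] 0.6214649585372656
loop2 [0.5144 0.3755 0.006 ] 0.6369205322180357
loupe [ 0.6277 -0.0642  0.042 ] 0.6310004829035063
count [ 0.6147 -0.1794  0.02  ] 0.640372975350138
jighandle [0.6107 0.0189 0.165 ] 0.6110058720188065
```

Candidates:
- **Tall block:** white cube at (309,236). Not the pink cube at (288,268), nor the purple ones at (266,296), (354,190) and (441,366).
- **Medium block:** (365,252).
- **Flat block:** (417,274). The pen at (320,323) and the calipers are also white.
- **Star knob:** (321,283). The black loupe at (321,199) is not it.
- **Fitting:** (376,301).

The crops agree with these and the edge lengths match the given sizes. I'll move above the tall block first.

```bash
python3 -m inch '[[[0.6,36.6,-61.6,0,0,0,-1.5],[0.6,36.6,-61.6,0,0,0,-1.5],[0.6,36.6,-61.6,0,0,0,-1.5],[0.6,36.6,-61.6,0,0,0,-1.5],[0.6,36.6,-61.6,0,0,0,-1.5],[0.6,36.6,-61.6,0,0,0,-1.5],[0.6,36.6,-61.6,0,0,0,-1.5],[0.6,36.6,-61.6,0,0,0,-1.5],[0.6,36.6,-61.6,0,0,0,-1.5],[0.6,36.6,-61.6,0,0,0,-1.5],[0.6,36.6,-61.6,0,0,0,-1.5],[0.6,36.6,-61.6,0,0,0,-1.5],[0.6,36.6,-61.6,-5,0,0,-1.5],[0.6,36.6,-61.6,-11,0,0,-1.5],[0.6,36.6,-61.6,-11,0,0,-1.5],[0.6,36.6,-61.6,-11,0,0,-1.5]]]' 50
python3 - <<'E'
from h import *
np.set_printoptions(precision=4,suppress=True)
d=env.get_image("wrist"); cv2.imwrite("pics/w1.png",d["frame"][:,:,::-1])
o=env.observe(); print(o["q"],o["position"],o["tool_rot"][:,0])
s=env.get_image("scene")
print(p2w(s,[(70,208),(195,118),(195,100),(190,65)],[.0,.0,.12,.12]))
E
```

```text
time_s: 2.25
position: [0.5173, -0.0873, 0.1234]
tool_rot: [[0.298, 0.003, -0.955], [0.955, -0.001, 0.298], [-0.0, -1.0, -0.003]]
ft_force: [1.0, -0.4, 0.2]
grip_width: 0.0683
[-22.5165  25.33    88.1586   0.0009  66.2683 -95.169 ] [ 0.5176 -0.0874  0.1238] [ 0.2982  0.9545 -0.0004]
[[0.3629 0.5102 0.    ]
 [0.8049 0.4332 0.    ]
 [0.7423 0.3592 0.12  ]
 [0.8896 0.4824 0.12  ]]
```

View pics/w1.png

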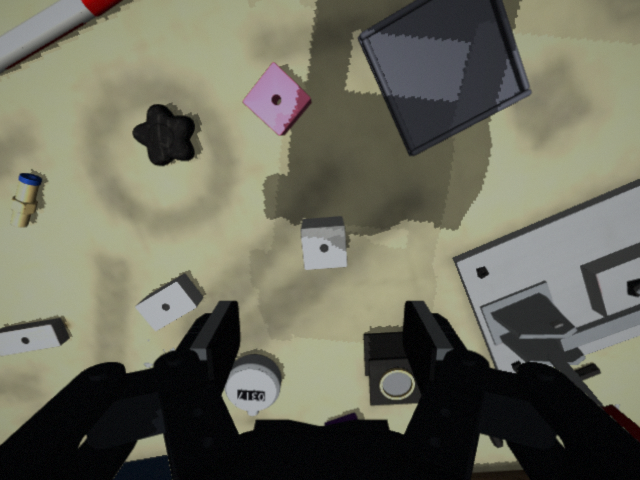

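Everything is visible from here. The tall block (324,248) is centred and squared between the fingers. I'll refine the positions with the wrist camera.

```bash
python3 - <<'E'
from h import *
f=cv2.imread("pics/w1.png")[:,:,::-1]
crop(f,290,205,370,275,8,"pics/c5.png")
crop(f,0,160,220,360,4,"pics/c6.png",20)
E
```

```text
(no output)
```

View pics/c5.png

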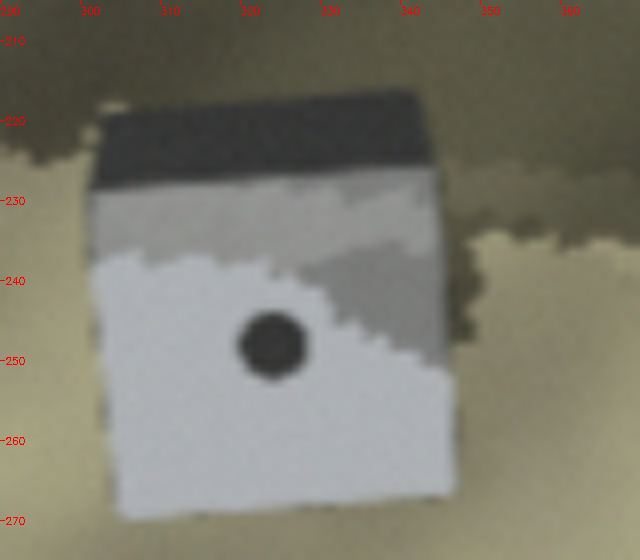

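View pics/c6.png

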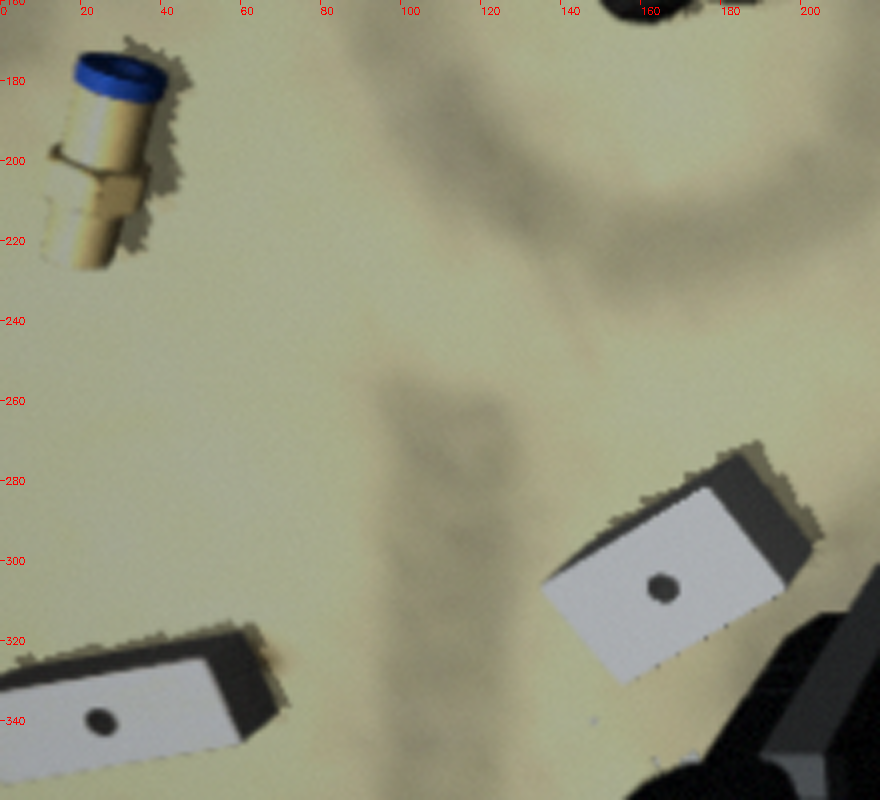

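```bash
python3 - <<'E'
from h import *
np.set_printoptions(precision=4,suppress=True)
d=env.get_image("wrist"); print(w2p(d,[env.observe()["position"]]))
def rect(n,c,z):
    P=p2w(d,c,z)[:,:2]; e=np.roll(P,-1,0)-P
    print(n,"c",P.mean(0),"len",np.linalg.norm(e,axis=1),"ang",np.degrees(np.arctan2(e[:,1],e[:,0])))
rect("tall",[(301,228),(344,226),(346.5,267),(305,270)],.03)
rect("med",[(135,306),(177,281.5),(196.5,307),(155.5,331)],.018)
for n,p,z in [("medhole",(166,307),.018),("flathole",(25,340),.012),("flatc1",(51,324),.012),("flatc2",(60,345.5),.012),("star",(163,135),.022),("fitblue",(30,178),.009),("fittip",(20,226),.007)]:
    P=p2w(d,p,z)[0]; print(n,P, np.hypot(P[0],P[1]))
rect("sq",[(360,36),(411,155),(529,92),(495,-8)],.012)
E
```

```text
[[321.7127 314.0618]]
tall c [ 0.5176 -0.0855] len [0.0289 0.0294 0.0289 0.0303] ang [  75.4308  -12.8631 -102.8935  167.0232]
med c [ 0.5301 -0.2139] len [0.039  0.0241 0.0391 0.0246] ang [ 103.207    13.1277  -76.0184 -166.9063]
medhole [ 0.5304 -0.214   0.018 ] 0.5719102957673007
flathole [ 0.5256 -0.3341  0.012 ] 0.6228388964185506
flatc1 [ 0.5191 -0.308   0.012 ] 0.6036523868437178
flatc2 [ 0.5383 -0.3109  0.012 ] 0.6216382196221933
star [ 0.4166 -0.1623  0.022 ] 0.4471248331860305
fitblue [ 0.4146 -0.267   0.009 ] 0.4931149621130963
fittip [ 0.4428 -0.2935  0.007 ] 0.5312442552729921
sq c [0.4343 0.0228] len [0.0804 0.0824 0.0626 0.0828] ang [  10.094   100.9254 -168.6919  -91.4934]
```

```bash
python3 -m inch '[[[0.6,0.1,0.1,-5,0,0,3.5],[0.6,0.1,0.1,-9,0,0,3.5],[0.6,0.1,0.1,-10.7,0,0,3.5],[0.6,0.1,0.1,-10.7,0,0,3.5],[-1,0.1,0.1,-10.7,0,0,3.5],[-1,0.1,0.1,-10.7,0,0,3.5],[-1,0.1,0.1,-10.7,0,0,3.5],[-1,0.1,0.1,-10.7,0,0,3.5],[-1,0.1,0.1,-10.7,0,0,3.5],[-1,0.1,0.1,-8,0,0,3.5],[-1,0.1,0.1,-2,0,0,3.5],[-1,0.1,0.1,4,0,0,3.5],[-1,0.1,0.1,9,0,0,3.5],[-1,0.1,0.1,9,0,0,3.5]]]' 40
python3 - <<'E'
from h import *
d=env.get_image("wrist"); cv2.imwrite("pics/w2.png",d["frame"][:,:,::-1])
E
```

```text
time_s: 4.15
position: [0.5185, -0.0863, 0.2155]
tool_rot: [[0.239, 0.008, -0.971], [0.971, -0.003, 0.239], [-0.001, -1.0, -0.009]]
ft_force: [0.5, -0.2, -2.0]
grip_width: 0.0287
```

View pics/w2.png

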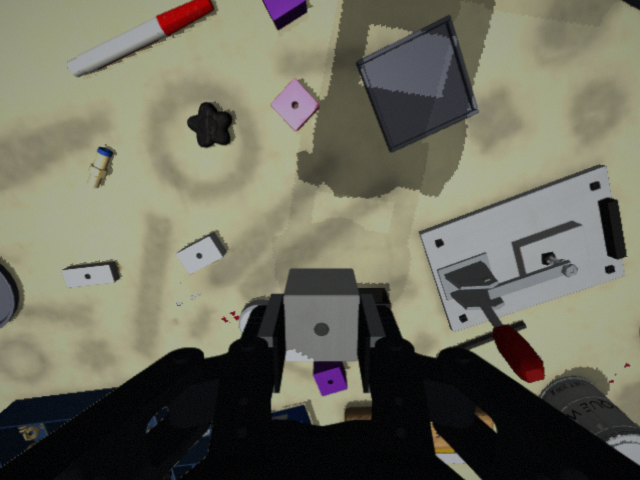

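```bash
python3 -m inch '[[[-1,-5.6,41.8,1,0,0,-23.5],[-1,-5.6,41.8,1,0,0,-23.5],[-1,-5.6,41.8,1,0,0,-23.5],[-1,-5.6,41.8,1,0,0,-23.5],[-1,-5.6,41.8,1,0,0,-23.5],[-1,-5.6,41.8,1,0,0,-23.5],[-1,-5.6,41.8,1,0,0,-23.5],[-1,-5.6,41.8,1,0,0,-23.5],[-1,-5.6,41.8,1,0,0,-23.5],[-1,-5.6,41.8,-8,0,0,-23.5],[-1,-5.6,41.8,-8,0,0,-23.5],[-1,-5.6,41.8,-8,0,0,-23.5]]]'
python3 - <<'E'
from h import *
d=env.get_image("wrist"); cv2.imwrite("pics/w3.png",d["frame"][:,:,::-1])
E
```

```text
time_s: 5.7
position: [0.4608, 0.3302, 0.1295]
tool_rot: [[0.608, -0.005, -0.794], [0.794, -0.002, 0.609], [-0.005, -1.0, 0.002]]
ft_force: [-0.3, -0.8, -0.1]
grip_width: 0.0288
```

View pics/w3.png

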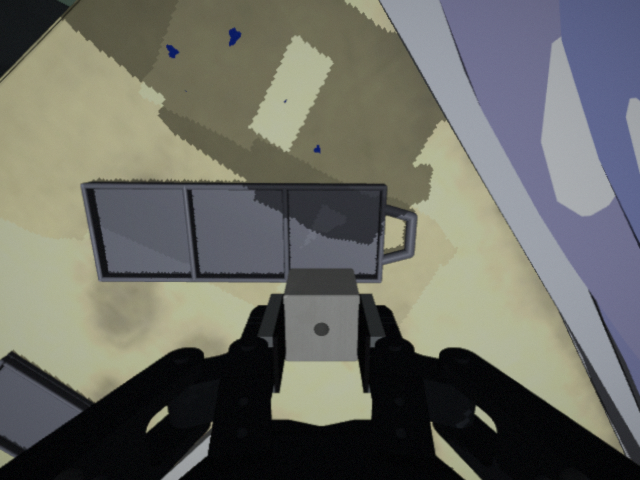

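```bash
python3 - <<'E'
from h import *
np.set_printoptions(precision=4,suppress=True)
d=env.get_image("wrist")
P=p2w(d,[(83,184),(386,185),(382,281),(101,281)],.012)[:,:2]; e=np.roll(P,-1,0)-P
print(P.mean(0),np.linalg.norm(e,axis=1),np.degrees(np.arctan2(e[:,1],e[:,0])))
c=P.mean(0); a=np.radians(np.degrees(np.arctan2(e[0,1]-e[2,1],e[0,0]-e[2,0]))); u=np.array([np.cos(a),np.sin(a)])
print(np.degrees(a),c+.072*u,c-.072*u)
print(p2w(d,[(445,120),(575,290)],.12))
E
```

```text
[0.4214 0.2834] [0.2164 0.0743 0.2177 0.0746] [  52.4719  -36.8284 -127.4581  142.1814]
52.50702041026226 [0.4652 0.3405] [0.3776 0.2263]
[[0.4276 0.4185 0.12  ]
 [0.5263 0.4264 0.12  ]]
```

```bash
python3 -m inch '[[[-1,0.2,0.4,-5,0,0,0],[-1,0.2,0.4,-9,0,0,0],[-1,0.2,0.4,-10.5,0,0,0],[-1,0.2,0.4,-11.3,0,0,0],[-1,0.2,0.4,-11.3,0,0,0],[-1,0.2,0.4,-11.3,0,0,0],[0.1,0.2,0.4,-11.3,0,0,0],[0.1,0.2,0.4,-11.3,0,0,0],[0.1,0.2,0.4,-11.3,0,0,0],[0.1,0.2,0.4,-8,0,0,0],[0.1,0.2,0.4,-2,0,0,0],[0.1,0.2,0.4,4,0,0,0],[0.1,-4,-4,8,0,0,0],[0.1,-4,-4,8,0,0,0]]]'
python3 - <<'E'
from h import *
d=env.get_image("wrist"); cv2.imwrite("pics/w4.png",d["frame"][:,:,::-1])
d=env.get_image("scene"); crop(d["frame"],120,170,220,270,6,"pics/s4.png")
E
```

```text
time_s: 7.55
position: [0.4204, 0.2912, 0.2139]
tool_rot: [[0.607, 0.004, -0.795], [0.795, 0.001, 0.607], [0.003, -1.0, -0.002]]
ft_force: [0.7, 0.2, -0.4]
grip_width: 0.0468
```

View pics/w4.png

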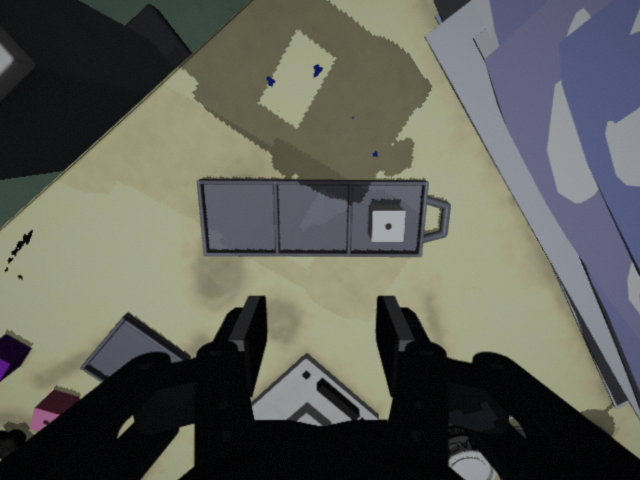

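View pics/s4.png

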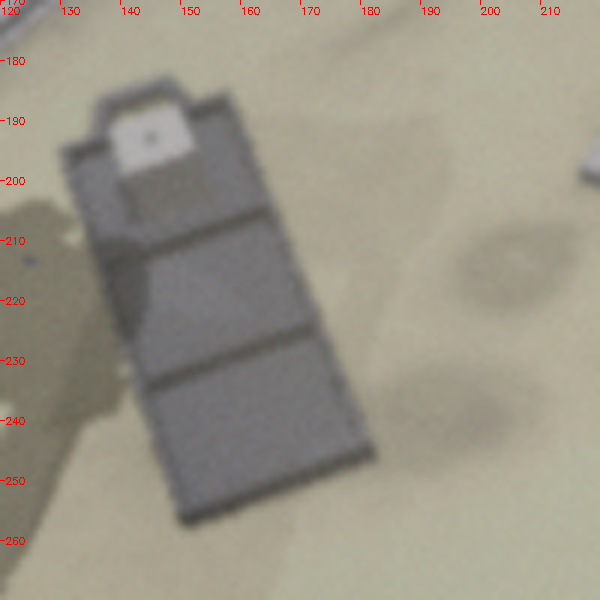

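The tall block stands flat and centred in the loop bay: wrist picture (388,222), and the bay spans columns 350–422. Next is the medium block.

```bash
python3 -m inch '[[[0.2,10.9,-50.7,0,0,0,-39],[0.2,10.9,-50.7,0,0,0,-39],[0.2,10.9,-50.7,0,0,0,-39],[0.2,10.9,-50.7,0,0,0,-39],[0.2,10.9,-50.7,0,0,0,-39],[0.2,10.9,-50.7,0,0,0,-39],[0.2,10.9,-50.7,0,0,0,-39],[0.2,10.9,-50.7,0,0,0,-39],[0.2,10.9,-50.7,0,0,0,-39],[0.2,10.9,-50.7,0,0,0,-39],[0.2,10.9,-50.7,-6,0,0,-39],[0.2,10.9,-50.7,-12,0,0,-39],[0.2,10.9,-50.7,-12,0,0,-39]]]'
python3 - <<'E'
from h import *
d=env.get_image("wrist"); cv2.imwrite("pics/w5.png",d["frame"][:,:,::-1])
E
```

```text
time_s: 9.28
position: [0.5286, -0.2119, 0.0882]
tool_rot: [[0.971, -0.007, -0.238], [0.238, 0.005, 0.971], [-0.006, -1.0, 0.007]]
ft_force: [-0.6, 0.9, 1.0]
grip_width: 0.0513
```

View pics/w5.png

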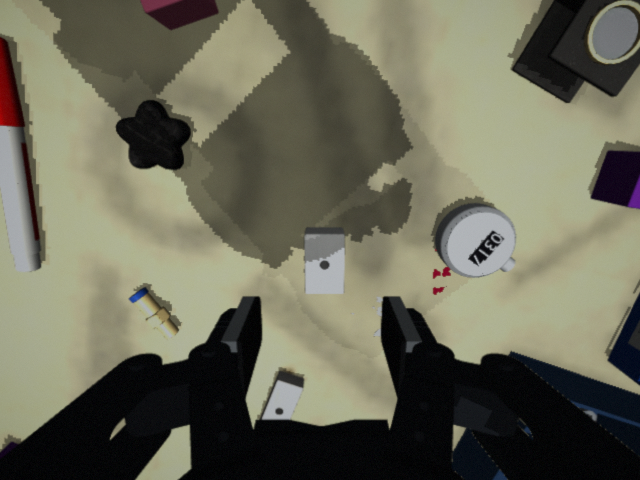

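The medium block (324,262) is centred between the fingers and squared. Grasping it.

```bash
python3 -m inch '[[[0.2,0,0,-5,0,0,0],[0.2,0,0,-7.5,0,0,0],[0.2,0,0,-8.5,0,0,0],[0.2,0,0,-8.5,0,0,0],[-1,0,0,-8.5,0,0,0],[-1,0,0,-8.5,0,0,0],[-1,0,0,-8.5,0,0,0],[-1,0,0,-8.5,0,0,0],[-1,0,0,-7,0,0,0],[-1,0,0,-2,0,0,0],[-1,0,0,4,0,0,0],[-1,0,0,10,0,0,0],[-1,0,0,12,0,0,0]]]' 40
python3 - <<'E'
from h import *
d=env.get_image("wrist"); cv2.imwrite("pics/w6.png",d["frame"][:,:,::-1])
E
```

```text
time_s: 10.95
position: [0.5309, -0.2153, 0.2168]
tool_rot: [[0.972, 0.006, -0.236], [0.236, -0.004, 0.972], [0.005, -1.0, -0.006]]
ft_force: [-0.0, 0.0, -1.5]
grip_width: 0.0237
```

View pics/w6.png

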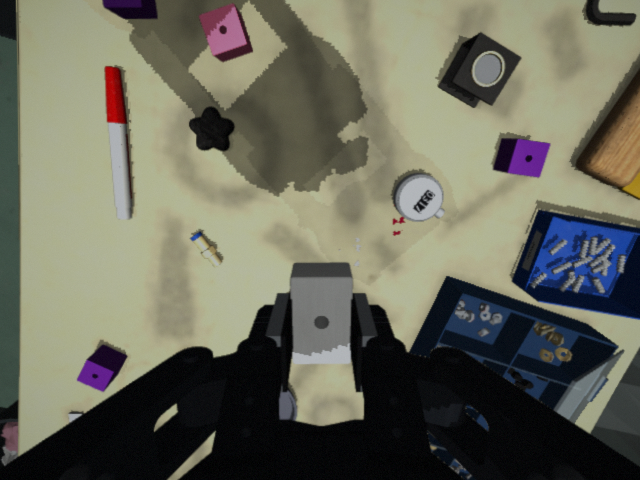

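```bash
python3 -m inch '[[[-1,-11.1,49.5,1,0,0,39],[-1,-11.1,49.5,1,0,0,39],[-1,-11.1,49.5,1,0,0,39],[-1,-11.1,49.5,1,0,0,39],[-1,-11.1,49.5,1,0,0,39],[-1,-11.1,49.5,1,0,0,39],[-1,-11.1,49.5,1,0,0,39],[-1,-11.1,49.5,1,0,0,39],[-1,-11.1,49.5,1,0,0,39],[-1,-11.1,49.5,1,0,0,39],[-1,-11.1,49.5,-5,0,0,39],[-1,-11.1,49.5,-11,0,0,39],[-1,-11.1,49.5,-16,0,0,39],[-1,-11.1,49.5,-16,0,0,39]]]'
python3 - <<'E'
from h import *
d=env.get_image("wrist"); cv2.imwrite("pics/w7.png",d["frame"][:,:,::-1])
E
```

```text
time_s: 12.75
position: [0.4183, 0.278, 0.0492]
tool_rot: [[0.609, -0.006, -0.793], [0.793, -0.003, 0.609], [-0.006, -1.0, 0.004]]
ft_force: [0.1, 0.7, -0.3]
grip_width: 0.0241
```

View pics/w7.png

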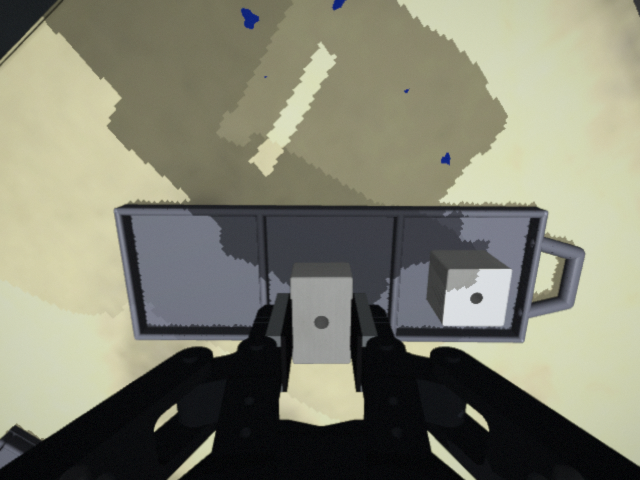

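```bash
python3 -m inch '[[[-1,0.2,0.2,-3,0,0,0],[-1,0.2,0.2,-4.1,0,0,0],[-1,0.2,0.2,-4.1,0,0,0],[-1,0.2,0.2,-4.1,0,0,0],[-0.2,0.2,0.2,-4.1,0,0,0],[-0.2,0.2,0.2,-4.1,0,0,0],[-0.2,0.2,0.2,-4.1,0,0,0],[-0.2,0.2,0.2,-1,0,0,0],[-0.2,0.2,0.2,5,0,0,0],[-0.2,0.2,0.2,11,0,0,0],[-0.2,0.2,0.2,17,0,0,0],[-0.2,0.2,0.2,17,0,0,0]]]'
python3 - <<'E'
from h import *
d=env.get_image("wrist"); cv2.imwrite("pics/w8.png",d["frame"][:,:,::-1])
E
```

```text
time_s: 14.3
position: [0.4226, 0.2827, 0.2256]
tool_rot: [[0.607, 0.009, -0.795], [0.795, 0.003, 0.607], [0.008, -1.0, -0.005]]
ft_force: [-0.2, -0.1, -1.0]
grip_width: 0.0343
```

View pics/w8.png

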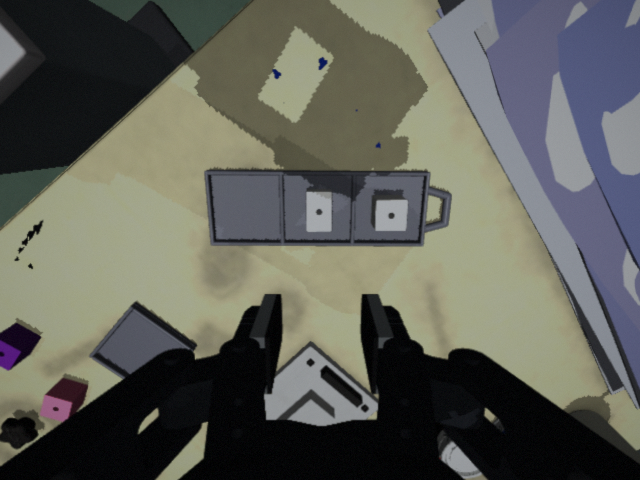

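Medium is centred in the middle bay at (319,211). Next is the flat block.

```bash
python3 -m inch '[[[0.2,10.3,-61.6,0,0,0,-61],[0.2,10.3,-61.6,0,0,0,-61],[0.2,10.3,-61.6,0,0,0,-61],[0.2,10.3,-61.6,0,0,0,-61],[0.2,10.3,-61.6,0,0,0,-61],[0.2,10.3,-61.6,0,0,0,-61],[0.2,10.3,-61.6,0,0,0,-61],[0.2,10.3,-61.6,0,0,0,-61],[0.2,10.3,-61.6,0,0,0,-61],[0.2,10.3,-61.6,0,0,0,-61],[0.2,10.3,-61.6,0,0,0,-61],[0.2,10.3,-61.6,0,0,0,-61],[0.2,10.3,-61.6,-6,0,0,-61],[0.2,10.3,-61.6,-12,0,0,-61],[0.2,10.3,-61.6,-12,0,0,-61],[0.2,10.3,-61.6,-12,0,0,-61]]]'
python3 - <<'E'
from h import *
d=env.get_image("wrist"); cv2.imwrite("pics/w9.png",d["frame"][:,:,::-1])
E
```

```text
time_s: 16.35
position: [0.5253, -0.334, 0.1038]
tool_rot: [[0.99, 0.002, 0.144], [-0.144, -0.002, 0.99], [0.003, -1.0, -0.002]]
ft_force: [-0.0, -0.2, 1.1]
grip_width: 0.0514
```

View pics/w9.png

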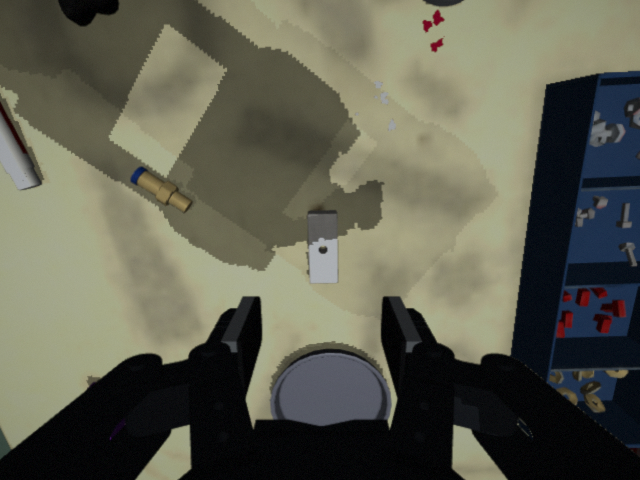

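The flat block (322,248) is centred and squared.

```bash
python3 - <<'E'
from h import *
np.set_printoptions(precision=4,suppress=True)
d=env.get_image("wrist")
print(p2w(d,[(138,175),(185,206),(331,393),(322,249)],[.007,.007,.012,.012]))
E
python3 -m inch '[[[0.2,0,0,-5,0,0,0],[0.2,0,0,-8.5,0,0,0],[0.2,0,0,-9.8,0,0,0],[0.2,0,0,-9.8,0,0,0],[-1,0,0,-9.8,0,0,0],[-1,0,0,-9.8,0,0,0],[-1,0,0,-9.8,0,0,0],[-1,0,0,-9.8,0,0,0],[-1,0,0,-8,0,0,0],[-1,0,0,-3,0,0,0],[-1,0,0,3,0,0,0],[-1,0,0,9,0,0,0],[-1,0,0,12,0,0,0]]]' 40
python3 - <<'E'
from h import *
d=env.get_image("wrist"); cv2.imwrite("pics/w10.png",d["frame"][:,:,::-1])
E
```

```text
[[ 0.4144 -0.2694  0.007 ]
 [ 0.4391 -0.2935  0.007 ]
 [ 0.5155 -0.4516  0.012 ]
 [ 0.5254 -0.335   0.012 ]]
time_s: 18.08
position: [0.5246, -0.3341, 0.2267]
tool_rot: [[0.989, 0.005, 0.145], [-0.145, -0.005, 0.989], [0.005, -1.0, -0.004]]
ft_force: [0.7, 0.4, -0.0]
grip_width: 0.0181
```

View pics/w10.png

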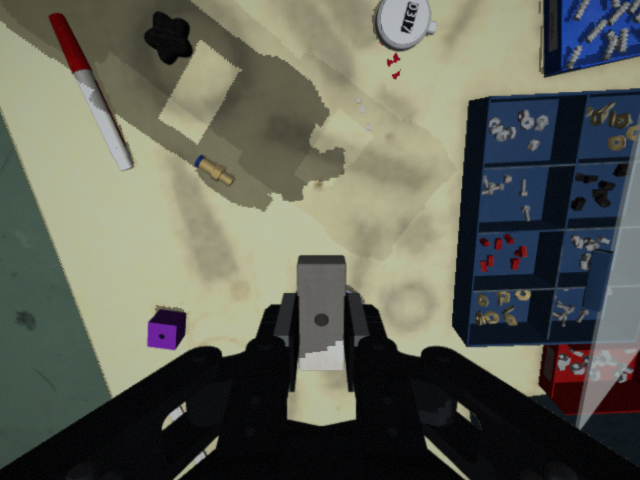

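```bash
python3 -m inch '[[[-1,-14.8,55.8,0,0,0,-29],[-1,-14.8,55.8,0,0,0,-29],[-1,-14.8,55.8,0,0,0,-29],[-1,-14.8,55.8,0,0,0,-29],[-1,-14.8,55.8,0,0,0,-29],[-1,-14.8,55.8,0,0,0,-29],[-1,-14.8,55.8,0,0,0,-29],[-1,-14.8,55.8,0,0,0,-29],[-1,-14.8,55.8,0,0,0,-29],[-1,-14.8,55.8,0,0,0,-29],[-1,-14.8,55.8,0,0,0,-29],[-1,-14.8,55.8,-6,0,0,-29],[-1,-14.8,55.8,-12,0,0,-29],[-1,-14.8,55.8,-16,0,0,-29],[-1,-14.8,55.8,-16,0,0,-29],[-1,-14.8,55.8,-16,0,0,-29]]]'
python3 - <<'E'
from h import *
d=env.get_image("wrist"); cv2.imwrite("pics/w11.png",d["frame"][:,:,::-1])
E
```

```text
time_s: 20.12
position: [0.3776, 0.2235, 0.0628]
tool_rot: [[0.794, 0.002, 0.608], [-0.608, 0.001, 0.794], [0.002, -1.0, 0.002]]
ft_force: [-0.1, 0.3, -0.7]
grip_width: 0.0186
```

View pics/w11.png

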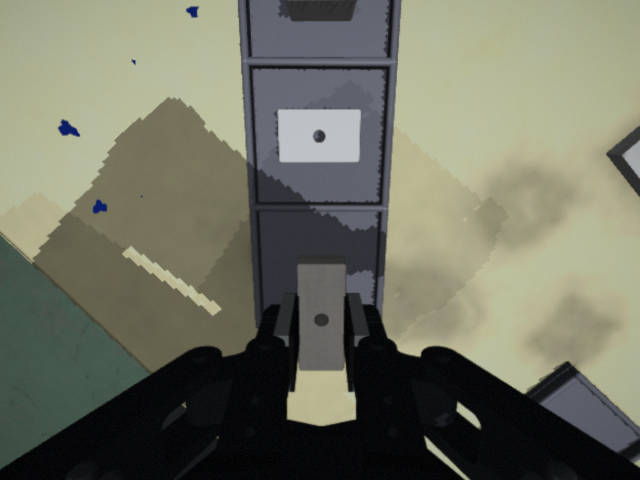

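```bash
python3 - <<'E'
from h import *
d=env.get_image("wrist")
P=p2w(d,[(319,207),(321,62)],.012)[:,:2]; print(P, P[0]-.036*np.array([.609,.793]), env.observe()["position"])
E
```

```text
[[0.39826309 0.25356194]
 [0.44205646 0.30908505]] [0.37633909 0.22501394] [0.37747501 0.22392752 0.06303027]
```

Agrees within 2 mm. Lowering.

```bash
python3 -m inch '[[[-1,0,0.1,-3,0,0,0],[-1,0,0.1,-5.3,0,0,0],[-1,0,0.1,-5.3,0,0,0],[-1,0,0.1,-5.3,0,0,0],[-0.3,0,0.1,-5.3,0,0,0],[-0.3,0,0.1,-5.3,0,0,0],[-0.3,0,0.1,-5.3,0,0,0],[-0.3,0,0.1,-3,0,0,0],[-0.3,0,0.1,3,0,0,0],[-0.3,0,0.1,9,0,0,0],[-0.3,0,0.1,15,0,0,0],[-0.3,0,0.1,15,0,0,0]]]'
python3 - <<'E'
from h import *
d=env.get_image("wrist"); cv2.imwrite("pics/w12.png",d["frame"][:,:,::-1])
E
```

```text
time_s: 21.72
position: [0.3777, 0.2255, 0.2153]
tool_rot: [[0.795, 0.009, 0.607], [-0.607, 0.002, 0.795], [0.005, -1.0, 0.007]]
ft_force: [0.1, 0.0, -1.5]
grip_width: 0.0295
```

View pics/w12.png

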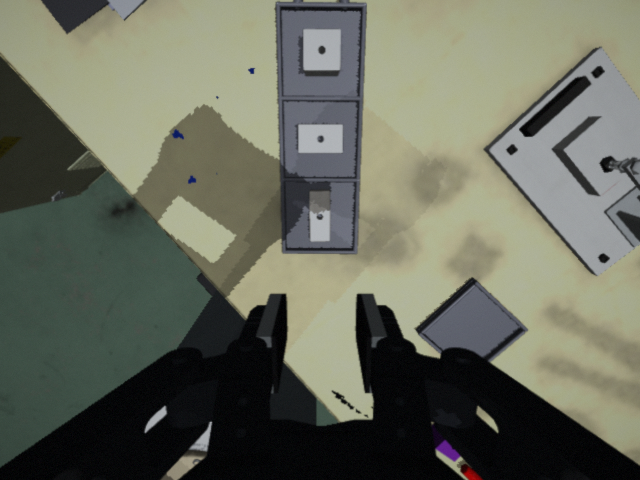

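All three blocks sit flat in their bays. The order from the loop end is tall (321,50), medium (320,139), flat (319,216). Next is the fitting.

```bash
python3 -m inch '[[[0,5.1,-50.5,0,0,0,83.5],[0,5.1,-50.5,0,0,0,83.5],[0,5.1,-50.5,0,0,0,83.5],[0,5.1,-50.5,0,0,0,83.5],[0,5.1,-50.5,0,0,0,83.5],[0,5.1,-50.5,0,0,0,83.5],[0,5.1,-50.5,0,0,0,83.5],[0,5.1,-50.5,0,0,0,83.5],[0,5.1,-50.5,0,0,0,83.5],[0,5.1,-50.5,0,0,0,83.5],[0,5.1,-50.5,-6,0,0,83.5],[0,5.1,-50.5,-12,0,0,83.5],[0,5.1,-50.5,-12,0,0,83.5],[0,5.1,-50.5,-12,0,0,83.5]]]'
python3 - <<'E'
from h import *
d=env.get_image("wrist"); cv2.imwrite("pics/w13.png",d["frame"][:,:,::-1])
crop(d["frame"],270,190,370,310,5,"pics/c13.png")
E
```

```text
time_s: 23.52
position: [0.4278, -0.2804, 0.0926]
tool_rot: [[0.693, 0.001, -0.721], [0.721, -0.001, 0.693], [-0.0, -1.0, -0.001]]
ft_force: [-0.1, 0.2, 1.5]
grip_width: 0.0422
```

View pics/w13.png

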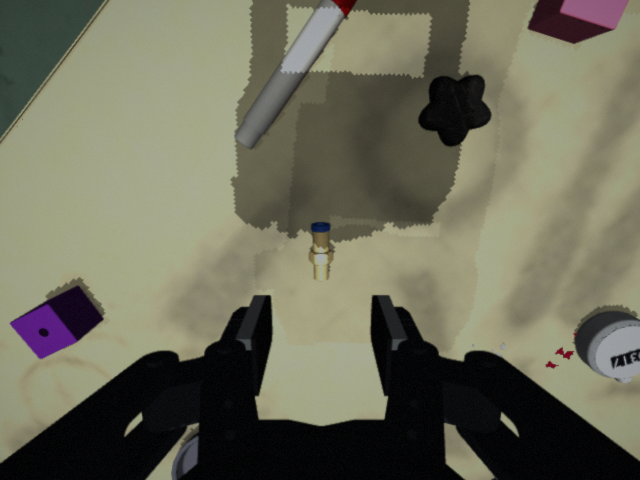

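View pics/c13.png

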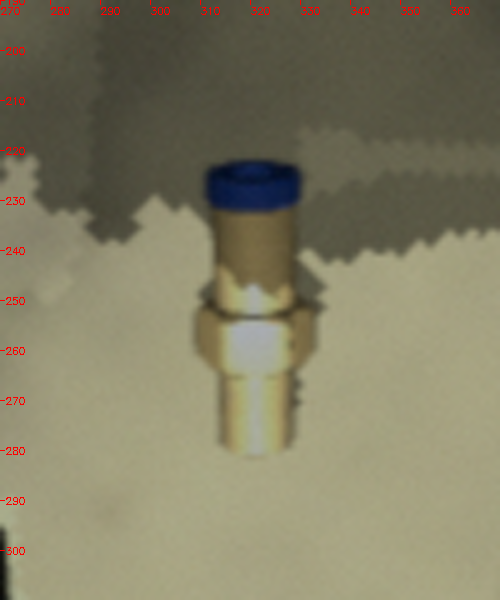

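```bash
python3 - <<'E'
from h import *
d=env.get_image("wrist")
print(p2w(d,[(321,257),(321,225),(321,280)],[.012,.01,.006]), env.observe()["position"])
E
```

```text
[[ 0.42891338 -0.28238007  0.012     ]
 [ 0.41378513 -0.26786323  0.01      ]
 [ 0.44239262 -0.29531853  0.006     ]] [ 0.4281012  -0.28065285  0.0933829 ]
```

```bash
python3 -m inch '[[[0,0.2,-0.2,-5,0,0,0],[0,0.2,-0.2,-8,0,0,0],[0,0.2,-0.2,-8.8,0,0,0],[0,0.2,-0.2,-8.8,0,0,0],[-1,0.2,-0.2,-8.8,0,0,0],[-1,0.2,-0.2,-8.8,0,0,0],[-1,0.2,-0.2,-8.8,0,0,0],[-1,0.2,-0.2,-8.8,0,0,0],[-1,0.2,-0.2,-7,0,0,0],[-1,0.2,-0.2,-2,0,0,0],[-1,0.2,-0.2,4,0,0,0],[-1,0.2,-0.2,8,0,0,0],[-1,0.2,-0.2,8,0,0,0]]]' 30
python3 - <<'E'
from h import *
d=env.get_image("wrist"); cv2.imwrite("pics/w14.png",d["frame"][:,:,::-1])
E
```

```text
time_s: 25.25
position: [0.4301, -0.2827, 0.1747]
tool_rot: [[0.693, 0.005, -0.721], [0.721, -0.005, 0.693], [-0.0, -1.0, -0.007]]
ft_force: [-0.2, -0.3, 0.1]
grip_width: 0.0133
```

View pics/w14.png

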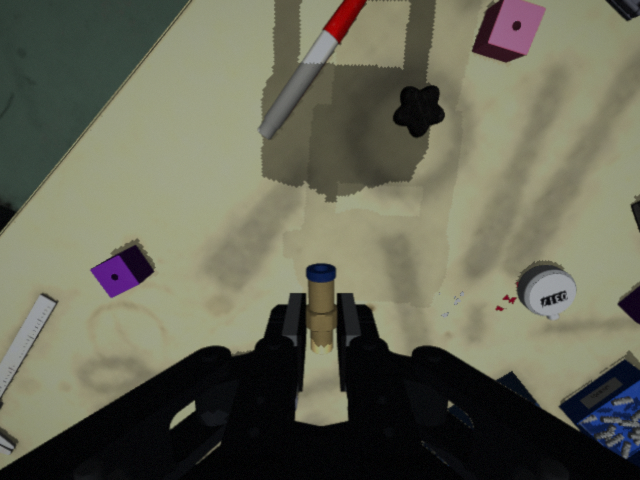

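```bash
python3 -m inch '[[[-1,0,30.3,0,0,0,-34],[-1,0,30.3,0,0,0,-34],[-1,0,30.3,0,0,0,-34],[-1,0,30.3,0,0,0,-34],[-1,0,30.3,0,0,0,-34],[-1,0,30.3,0,0,0,-34],[-1,0,30.3,0,0,0,-34],[-1,0,30.3,-6,0,0,-34],[-1,0,30.3,-10,0,0,-34],[-1,0,30.3,-10,0,0,-34],[-1,0,30.3,-10,0,0,-34]]]'
python3 - <<'E'
from h import *
d=env.get_image("wrist"); cv2.imwrite("pics/w15.png",d["frame"][:,:,::-1])
E
```

```text
time_s: 26.68
position: [0.4301, 0.0201, 0.0724]
tool_rot: [[0.978, 0.001, -0.209], [0.209, -0.0, 0.978], [0.001, -1.0, -0.001]]
ft_force: [-0.6, 0.6, 0.7]
grip_width: 0.0131
```

View pics/w15.png

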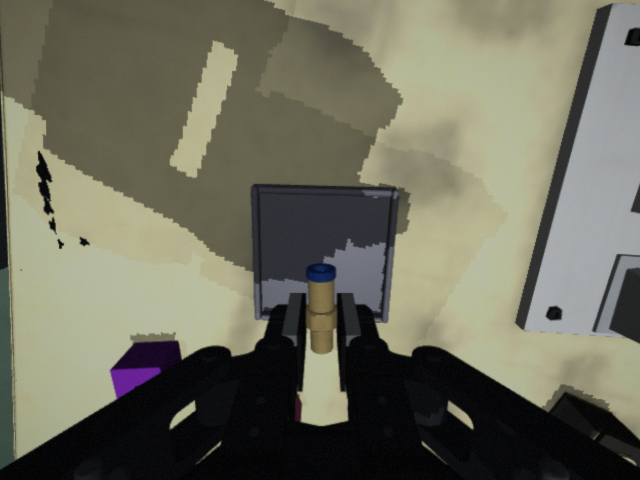

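```bash
python3 - <<'E'
from h import *
d=env.get_image("wrist")
P=p2w(d,[(253,185),(397,188),(388,321),(258,319)],.012)[:,:2]
print(P, P.mean(0), np.linalg.norm(np.roll(P,-1,0)-P,axis=1), env.observe()["position"])
E
```

```text
[[ 0.38256445  0.05840479]
 [ 0.4614028   0.07358704]
 [ 0.47827835 -0.00767824]
 [ 0.39860449 -0.02326643]] [0.43021252 0.02526179] [0.08028689 0.08299898 0.08118446 0.08323143] [0.43022507 0.02041993 0.0727206 ]
```

```bash
python3 -m inch '[[[-1,0,0.3,-4,0,0,0],[-1,0,0.3,-6.3,0,0,0],[-1,0,0.3,-6.3,0,0,0],[-1,0,0.3,-6.3,0,0,0],[-0.2,0,0.3,-6.3,0,0,0],[-0.2,0,0.3,-6.3,0,0,0],[-0.2,0,0.3,-6.3,0,0,0],[-0.2,0,0.3,-3,0,0,0],[-0.2,0,0.3,3,0,0,0],[-0.2,0,0.3,9,0,0,0],[-0.2,0,0.3,14,0,0,0],[-0.2,0,0.3,14,0,0,0]]]'
python3 - <<'E'
from h import *
d=env.get_image("wrist"); cv2.imwrite("pics/w16.png",d["frame"][:,:,::-1])
E
```

```text
time_s: 28.28
position: [0.4305, 0.0238, 0.2145]
tool_rot: [[0.978, 0.007, -0.21], [0.21, -0.002, 0.978], [0.007, -1.0, -0.003]]
ft_force: [-0.4, 0.4, -0.8]
grip_width: 0.0343
```

View pics/w16.png

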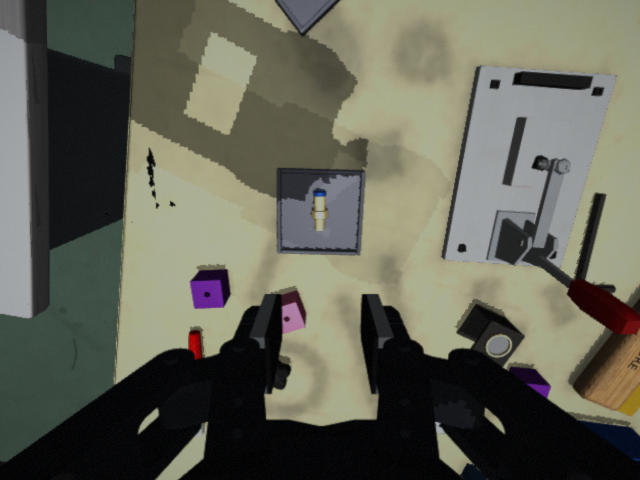

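The fitting lies centred in the square tray at (319,211). Next is the star knob.

```bash
python3 -m inch '[[[0.6,-1.4,-18.7,0,0,0,0],[0.6,-1.4,-18.7,0,0,0,0],[0.6,-1.4,-18.7,0,0,0,0],[0.6,-1.4,-18.7,0,0,0,0],[0.6,-1.4,-18.7,-5,0,0,0],[0.6,-1.4,-18.7,-10,0,0,0],[0.6,-1.4,-18.7,-10,0,0,0],[0.6,-1.4,-18.7,-10,0,0,0]]]'
python3 - <<'E'
from h import *
d=env.get_image("wrist"); cv2.imwrite("pics/w17.png",d["frame"][:,:,::-1])
crop(np.clip(d["frame"].astype(int)*2,0,255).astype(np.uint8),270,190,370,290,6,"pics/c17.png")
E
```

```text
time_s: 29.32
position: [0.4158, -0.1628, 0.1123]
tool_rot: [[0.977, 0.001, -0.211], [0.211, -0.0, 0.977], [0.001, -1.0, -0.001]]
ft_force: [0.2, 0.5, 1.1]
grip_width: 0.0681
```

View pics/w17.png

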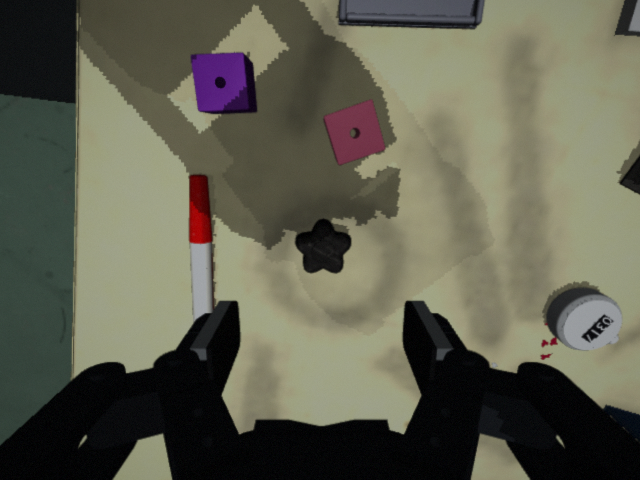

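View pics/c17.png

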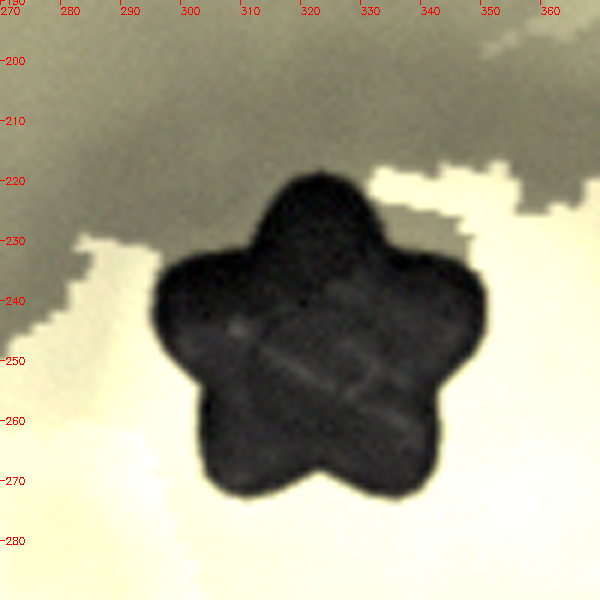

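```bash
python3 - <<'E'
from h import *
d=env.get_image("wrist")
print(p2w(d,[(322,248),(322,219),(295,241),(350,241)],.018), env.observe()["position"])
E
```

```text
[[ 0.41601081 -0.16343342  0.018     ]
 [ 0.41168997 -0.14352745  0.018     ]
 [ 0.39695222 -0.16242472  0.018     ]
 [ 0.43361376 -0.15450894  0.018     ]] [ 0.41608188 -0.16317761  0.11287502]
```

```bash
python3 -m inch '[[[0.6,0.1,0,-4,0,0,9],[0.6,0.1,0,-7,0,0,18],[0.6,0.1,0,-9.5,0,0,18],[0.6,0.1,0,-10.5,0,0,18],[0.6,0.1,0,-10.5,0,0,18],[-1,0.1,0,-10.5,0,0,18],[-1,0.1,0,-10.5,0,0,18],[-1,0.1,0,-10.5,0,0,18],[-1,0.1,0,-10.5,0,0,18],[-1,0.1,0,-9,0,0,18],[-1,0.1,0,-4,0,0,18],[-1,0.1,0,2,0,0,18],[-1,0.1,0,6,0,0,18],[-1,0.1,0,6,0,0,18]]]' 40
python3 - <<'E'
from h import *
d=env.get_image("wrist"); cv2.imwrite("pics/w18.png",d["frame"][:,:,::-1])
E
```

```text
time_s: 31.18
position: [0.4172, -0.1635, 0.1744]
tool_rot: [[0.865, 0.006, -0.502], [0.502, -0.004, 0.865], [0.003, -1.0, -0.007]]
ft_force: [-0.2, -0.9, -0.9]
grip_width: 0.0357
```

View pics/w18.png

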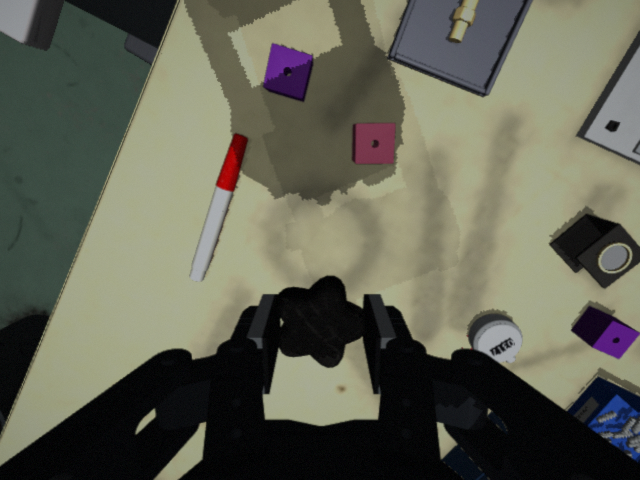

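```bash
python3 -m inch '[[[-1,9.4,-29.7,0,0,0,-20],[-1,9.4,-29.7,0,0,0,-20],[-1,9.4,-29.7,0,0,0,-20],[-1,9.4,-29.7,0,0,0,-20],[-1,9.4,-29.7,0,0,0,-20],[-1,9.4,-29.7,0,0,0,-20],[-1,9.4,-29.7,0,0,0,-20],[-1,9.4,-29.7,-6,0,0,-20],[-1,9.4,-29.7,-9,0,0,-20],[-1,9.4,-29.7,-9,0,0,-20],[-1,9.4,-29.7,-9,0,0,-20]]]'
python3 - <<'E'
from h import *
d=env.get_image("wrist"); cv2.imwrite("pics/w19.png",d["frame"][:,:,::-1])
E
```

```text
time_s: 32.6
position: [0.5109, -0.4599, 0.0834]
tool_rot: [[0.984, 0.002, -0.177], [0.177, -0.002, 0.984], [0.001, -1.0, -0.002]]
ft_force: [-0.5, 0.5, -0.3]
grip_width: 0.0356
```

View pics/w19.png

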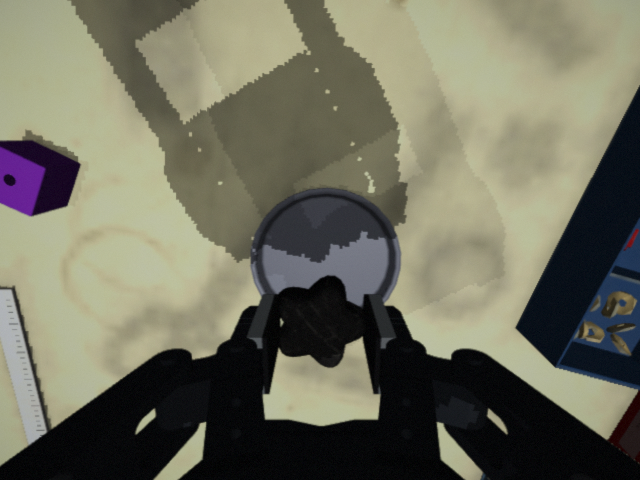

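```bash
python3 - <<'E'
from h import *
d=env.get_image("wrist")
P=p2w(d,[(326,187),(250.5,258),(401,258)],.012)
c=np.array([.177,-.984]) # -up dir
o=env.observe(); R=o["tool_rot"]
back=np.array([R[1,0],-R[0,0]])
print(P, P[0,:2]+.048*back, (P[1]+P[2])/2, np.linalg.norm(P[1]-P[2]), o["position"])
E
```

```text
[[ 0.50512638 -0.41593516  0.012     ]
 [ 0.46678189 -0.46771517  0.012     ]
 [ 0.5591717  -0.45112879  0.012     ]] [ 0.51359435 -0.46318225] [ 0.5129768  -0.45942198  0.012     ] 0.09386684922331325 [ 0.51086255 -0.46026115  0.08351488]
```

```bash
python3 -m inch '[[[-1,0.2,-0.1,-4,0,0,0],[-1,0.2,-0.1,-6.5,0,0,0],[-1,0.2,-0.1,-7,0,0,0],[-1,0.2,-0.1,-7,0,0,0],[-1,0.2,-0.1,-7,0,0,0],[0,0.2,-0.1,-7,0,0,0],[0,0.2,-0.1,-7,0,0,0],[0,0.2,-0.1,-7,0,0,0],[0,0.2,-0.1,-4,0,0,0],[0,0.2,-0.1,2,0,0,0],[0,0.2,-0.1,8,0,0,0],[0,0.2,-0.1,13,0,0,0],[0,0.2,-0.1,13,0,0,0]]]'
python3 - <<'E'
from h import *
d=env.get_image("wrist"); cv2.imwrite("pics/w20.png",d["frame"][:,:,::-1])
d=env.get_image("scene"); cv2.imwrite("pics/s20.png",d["frame"][:,:,::-1])
E
```

```text
time_s: 34.33
position: [0.5131, -0.4619, 0.2163]
tool_rot: [[0.984, 0.006, -0.176], [0.176, -0.007, 0.984], [0.004, -1.0, -0.008]]
ft_force: [0.1, -0.0, -0.3]
grip_width: 0.0428
```

View pics/w20.png

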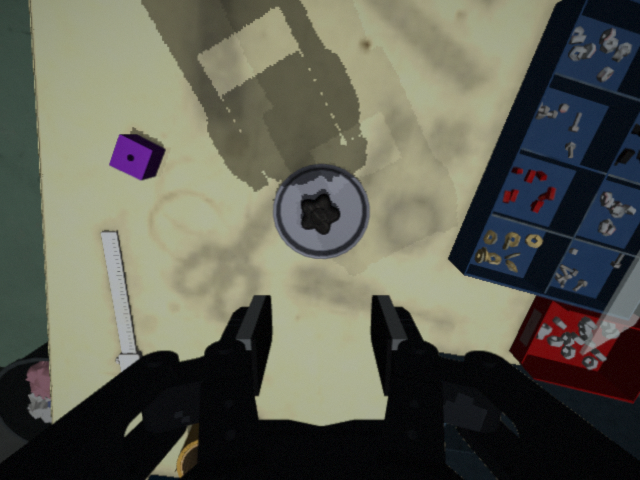

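View pics/s20.png

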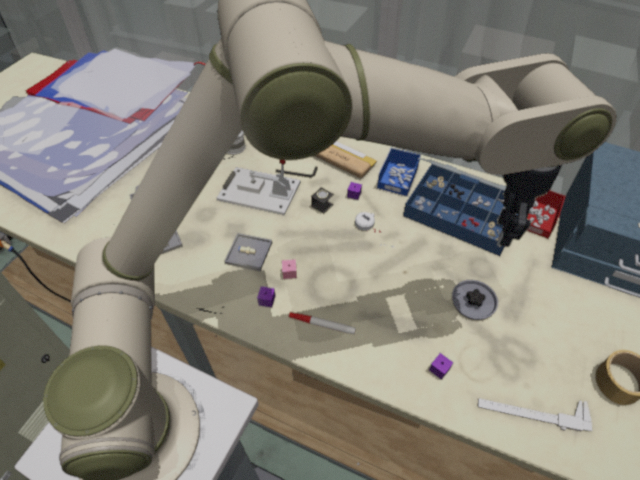

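The knob is flat in the dish at (321,212). The loupe and counter are where they were, and nothing is held. One last look at the trays from the side camera, then I'll hand in.

```bash
python3 - <<'E'
from h import *
d=env.get_image("side"); crop(d["frame"],220,160,380,280,5,"pics/side_end.png")
o=env.observe(); print(o["time_s"],o["qvel"].round(2))
E
```

```text
34.475 [-0.03  0.82  0.7   0.13  0.07  0.03]
```

View pics/side_end.png

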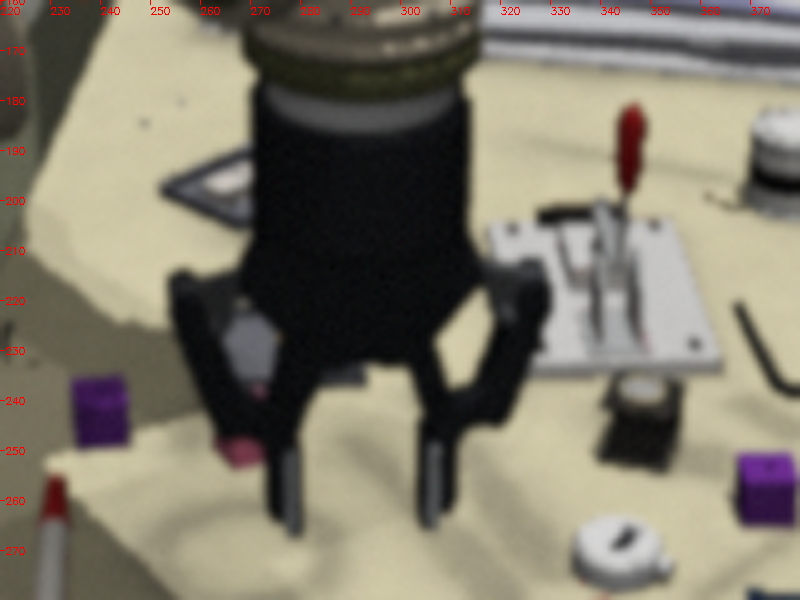

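The arm hides most of the bay tray here. The wrist view at 21.7 s already showed all three blocks seated, and the arm has not been near the tray since.

```bash
python3 -c "
from rig import env
print(env.close_job())"
```

```text
the job is handed in; nothing more can be done
None
```

All five parts are in their places, and I handed the job in at about 34.5 s. No verdict was reported.

- **Blocks:** my last clear wrist view, at 21.7 s, showed the tall block in the bay next to the loop, the medium in the middle and the flat in the far bay. All three lay flat and centred.
- **Fitting and knob:** wrist views after each release showed the fitting centred in the square tray and the star knob flat and centred in the round dish.
- **Left alone:** the magnifier and tally counter looked unmoved by eye in the last scene picture.

**Checks that disagreed or failed:**
- The scene and wrist cameras placed the bay tray about 9 mm apart and the square tray about 6–9 mm apart. I aimed between the readings for both, and the views after release showed the parts centred.
- In the final side picture the arm hid most of the bay tray, so the blocks' final state rests on the earlier wrist view. The arm did not go near the tray after that.

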